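Light and present a glazed ball sample for its photograph

ROBOT

A 6-joint arm with a two-finger parallel gripper is mounted at the origin on the work surface. World frame = base frame: x ahead of the robot, y to its left, z up, the work surface at z = 0. Lengths are in m, angles in degrees, forces in N, time in s.
With the tool pointing down it reaches from about 0.3 to 0.75 m from the base axis. Payload 8.5 kg.
Tool frame: the origin (TCP) lies between the finger pads; the fingertips stand env.finger_overhang ahead of it and the grasp point (between the pads) lies 2 mm behind it (env.finger_overhang is the distance from the TCP to the fingertips, in m); z points along the fingers, y is the line along which they close (so a half turn about z gives the same grasp; the last joint's range is limited). The gripper opens to 85 mm and grips with 20 to 120 N. Pads are 22 mm wide; open, the fingers measure 114 mm over their backs; the gripper's body (76 mm by 85 mm) begins 54 mm behind the grasp point. The pads swing forward as they close: fully open they stand 13 mm farther back than shut.
Start: joints at [60.602, 21.807, 74.336, -0, 83.858, -12.336], TCP at [0.161, 0.526, 0.248] pointing down, gripper open.
Joint ranges: [-178.18, 178.18], [-50.72, 133.34], [12.68, 142.11], [-81.47, 261.47], [9.98, 163.14], [-165.26, 165.26]. Speed limits (degrees/s): [136.94, 136.94, 180, 180, 180, 180].

INTERFACE

Orientations are given as a 3x3 rotation matrix whose columns are the frame's x, y, z axes.
In Python, from rig import env gives the robot as it stands. The module is installed in compiled form; this text tells all that it offers.
- The arm moves only by the tool jog_arm, never from a script. Its arguments are lists of equal length, an entry for each row: "hand": the finger opening in m, from 0 to 0.0854; "travel": the shift along the world's x, y, z in m, a list of three; "yaw": the turn about the world's z in rad. A call has exactly 5 rows; each row shifts and turns the commanded pose from where the row before left it; what a row does not reach is not made up. A row lasts 1/8 s, in which the tool goes at most 62.5 mm and 10.7 degrees, less where a joint would pass 70% of its speed; a pose out of reach is approached as far as the arm can. A call is refused whole if a number of a shift passes 0.0625 or a number of a turn 0.188, either way. A call with a gripper value outside its range is refused whole. The fingers move at their own pace and stop on an object; "grip_force" is the grip in N (left out, the last holds). Time passes only in rows, so rows that do not move let the fingers close, or fill a call up. It gives the time, the measured TCP pose, the force, the opening and the grip force at its end, in the units of the state.
- env.observe(): the state, without advancing time (a new reading comes with each control period).
- env.get_image(name): name is "side" or "top"; returns the picture (384x512x3 uint8, red, green, blue); there is no depth.
- env.calibration(name): a dict with "fx", "fy", "cx", "cy" (pixels), "position" and "rotation" of the camera in the world. Camera axes: x right, y down, z forward; pixel columns grow to the right and rows downward; lengths in m; the calibration is good to about 2 mm. A picture is of the moment at which its call begins. calibration takes no time and is no camera call.
- env.close_job(): hands the job in; it is judged then, once.
The state is a dict: "time_s": time; "q": joint angles; "qvel": joint speeds; "joint_efforts": joint torques, N m; "position": TCP position; "tool_rot": TCP orientation; "ft_force": force on the tool from outside, world axes, zero at the start; "wrist_torque": the same for the moment, N m; "grip_width": finger opening in m; "gripper_force": force on a finger pad.
Only numpy, scipy, OpenCV 4.12 (cv2) and the standard library are available. Lean on these libraries where they do the work, as an engineer would, in place of code of your own. Each camera call takes 0.05 s, during which the arm holds its last target. There are 200 camera calls.

TASK

First raise the lid of the black lamp case by its orange bar until it stands open at about 60 degrees from shut, and let it stand there. Then pick up the wooden sample tray by its fin and, without tipping it or letting the loose ball out of its pocket, carry it over the white turntable and hold it there, centred over the red dot, level and still, with its underside about 10 cm above the turntable. Finish while still holding the tray in the air, leaving the lid at its angle and the mould, tumbler, jar, brush, bowl and cone where they are.

Things in the scene. Friction and masses are not known exactly. Their poses are not given: they have to be found in the camera images.
- lid (a joint): Angle in rad of the lid of the black lamp case: 0 = shut (flat), growing as the free edge rises, 1.9 = stop. 60 degrees = 1.047. It starts between shut and a little ajar (0 to 0.25). The hinge is stiff: the lid stays at any angle where it is left, and about 3 to 6 N of upward pull at the bar moves it.
- lid_bar (a point): Centre of the lid's orange round pull bar: diameter 12, 150 long, parallel to the hinge, on two 8 mm wide arms (134 clear between). It lies in the lid's plane, 212 from the hinge axis, with a 44 clear gap to the lid's free edge, so fingers coming straight down can straddle it, and it can turn between them. When shut it is 66 above the table and 50 in front of the case's front wall.
- lid_hinge (a point): Middle of the lid's hinge axis, along the top of the case's far edge, 66 above the table. The axis is the case's y axis. At joint angle a the bar lies at hinge + 212 mm * (-cos a along the case's x, sin a up).
- lampcase: Fixed black folding lamp case, 160 (x) by 200 (y) by 60 high, a 12 mm thick lid on top with a white light panel on its underside. Origin: centre of the underside, on the table; x points from the front wall (robot's side) to the hinge side, z up. The hinge is 82 from the origin along +x.
- turntable: Fixed white round photo turntable, diameter 110, 16 high, red dot in the middle of its top. Origin: centre of the underside, on the table. It stands in front of the case.
- tray: Loose wooden sample tray, plate 180 (x) by 84 (y) by 8 thick, about 0.2 kg. Origin: centre of its underside; x along the plate towards the ball's pocket, z up. In the middle stands a grip fin, 12 thick (along x), 50 wide (along y), its top 85 above the tray's underside. Four glued glaze chips on the -x half. The ball's pocket is on the +x half. It stands on the table to the left or the right of the turntable.
- tray_grip (a point): On the tray's fin, 65 above the tray's underside, on the tray's centre line: a good place to pinch the 12 mm thick fin from above, fingers closing along the tray's x. Ball and chips reach no higher than 38 above the underside.
- tray_pocket (a point): Where the ball's centre is when it sits in the middle of its pocket: 60 along the tray's x, 23 above its underside. The pocket is flat with a round rim, 38 inside diameter, 5 high. The ball can roll about 8 to either side, and leaves over the rim if the tray tips by about 45 degrees or is jerked.
- ball_center (a point): Centre of the loose blue glazed ceramic ball, diameter 30, 34 g, lying in the tray's pocket.
- mould: Bystander: two-part white plaster mould, 110 by 90 by 48 high, on the other side of the turntable from the tray. Origin: centre of its underside.
- tumbler: Bystander: green glass tumbler, diameter 76, 110 high. Origin: centre of its underside.
- glaze_jar: Bystander: lidded glaze jar, diameter 64, 85 high. Origin: centre of its underside.
- brush: Bystander: brush lying on the table. Origin: below its middle.
- bowl: Bystander: white ceramic bowl, diameter 110, 45 high. Origin: centre of its underside.
- test_cone: Bystander: terracotta cone, 48 across the foot, 82 high. Origin: centre of its underside.
There are look-alikes about, which are no part of the job. There is more than one size of the tray; the job needs the smallest.

How it is judged:
By the outcome, as a careful person would: the job done as asked, in the order asked, and still so for the second after the job is handed in, while the arm keeps its last pose, push and grip.
It also fails if it takes over 58 s, if anything falls off the work surface, if the arm or the gripper's body presses on something with over 40 N, if the wrist force passes 120 N, or if a joint passes its speed limit or range.

## Working session

There is one attempt and no reset: what is moved stays moved. The work goes in short steps, Python scripts to look and compute and a tool call to move; the robot and the scene stay as the last step left them, time stands still between calls to the robot, and variables do not carry over. Pictures are saved under pics/ and viewed, at most 10 in all, crops included, and the job is handed in when it is done.

Besides the shell and the picture viewer there is one more tool, called after "Emit:" as name(argument=value, ...) on one line, values as JSON. jog_arm: Moves the arm, as the interface text tells. Its arguments: {"type":"object","properties":{"hand":{"type":"array"},"travel":{"type":"array"},"yaw":{"type":"array"},"grip_force":{"type":"number"}},"required":["hand","travel","yaw"]}

```bash
mkdir -p pics; cat > h.py <<'E'
import numpy as np, cv2
from rig import env
def ray(c,u,v):
    R=np.array(c["rotation"]);p=np.array(c["position"])
    d=R@np.array([(u-c["cx"])/c["fx"],(v-c["cy"])/c["fy"],1.]);return p,d
def plane(c,u,v,z):
    p,d=ray(c,u,v);return p+d*(z-p[2])/d[2]
def proj(c,P):
    q=np.array(c["rotation"]).T@(np.array(P)-np.array(c["position"]));return q[0]/q[2]*c["fx"]+c["cx"],q[1]/q[2]*c["fy"]+c["cy"]
def save(n,f):
    im=env.get_image(n);cv2.imwrite(f,im[:,:,::-1]);return im
E
python3 - <<'E'
from h import *
for n in("top","side"):
    save(n,f"pics/{n}0.png");c=env.calibration(n);print(n,c)
print(env.finger_overhang,env.observe())
E
```

```text
top {'fx': 375.411111861771, 'fy': 375.411111861771, 'cx': 255.41998808794892, 'cy': 194.5814267886389, 'position': array([0.36663287, 0.00935155, 1.12315907]), 'rotation': array([[ 0.02875619, -0.99466575,  0.09906125],
       [-0.99910856, -0.03166504, -0.02791785],
       [ 0.03090571, -0.09817013, -0.99468963]])}
side {'fx': 406.41329168022486, 'fy': 406.41329168022486, 'cx': 250.22399812552436, 'cy': 193.81061909161662, 'position': array([0.41649021, 0.85140322, 0.89575832]), 'rotation': array([[-0.99526083, -0.06596936,  0.07144173],
       [-0.09719744,  0.69696146, -0.71049095],
       [-0.0029215 , -0.71406776, -0.70007049]])}
0.017 {'time_s': 0.1, 'q': array([ 6.06028448e+01,  2.18384987e+01,  7.43786663e+01, -1.18659159e-03,
        8.38580437e+01, -1.23371021e+01]), 'qvel': array([ 0.05616726, -0.17865987, -0.25104752,  0.06215133, -0.03263451,
        0.0217585 ]), 'joint_efforts': array([ 4.37225215e-03, -4.49223590e+01, -2.31654990e+01, -8.87630722e-05,
        3.64003528e-03, -1.83864955e-05]), 'position': array([0.16125693, 0.52558364, 0.24777094]), 'tool_rot': array([[-9.55998362e-01,  2.93371335e-01, -6.26383103e-04],
       [ 2.93371888e-01,  9.55997701e-01, -1.15372888e-03],
       [ 2.60349825e-04, -1.28672611e-03, -9.99999138e-01]]), 'ft_force': array([ 0.44688434,  0.07652163, -0.68000282]), 'wrist_torque': array([0.01137324, 0.05764803, 0.04251663]), 'gripper_force': 0.0, 'grip_width': 0.08571616573079864}
```

View pics/top0.png

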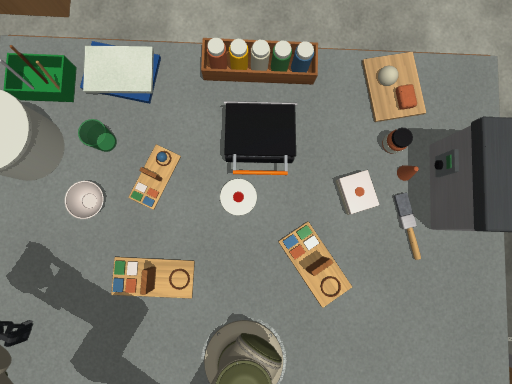

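View pics/side0.png

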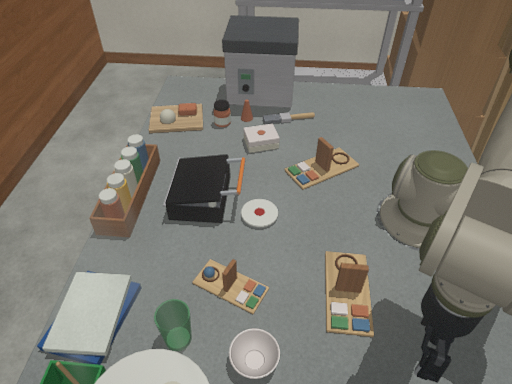

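The top view shows the case at (260,132) with its orange bar at (260,172), and the turntable at (238,197) with its red dot.

Tray candidates in the top view:
- (155,177): has a blue ball and is the smallest, left of the turntable.
- (153,278): larger, no ball.
- (315,263): larger, no ball.

I choose (155,177). The mould at (358,192) is on the other side of the turntable, as described. Other orange or red objects are the sponge at (406,97) and the cone at (407,172), neither of which is the bar.

```bash
cat > m.py <<'E'
from h import *
T=cv2.imread("pics/top0.png");S=cv2.imread("pics/side0.png")
ct,cs=env.calibration("top"),env.calibration("side")
def blob(im,box,lo,hi):
    x0,y0,x1,y1=box;h=cv2.cvtColor(im[y0:y1,x0:x1],cv2.COLOR_BGR2HSV)
    m=cv2.inRange(h,np.array(lo),np.array(hi));n,l,st,ce=cv2.connectedComponentsWithStats(m)
    k=1+np.argmax(st[1:,4]);p=np.argwhere(l==k)[:,::-1]+[x0,y0];return p.astype(np.int32)
def tri(a,b):
    p,d=ray(ct,*a);q,e=ray(cs,*b);A=np.stack([d,-e],1);s=np.linalg.lstsq(A,q-p,rcond=None)[0]
    P,Q=p+d*s[0],q+e*s[1];return (P+Q)/2,np.linalg.norm(P-Q)
def ends(p):
    (c,wh,a)=cv2.minAreaRect(p);b=cv2.boxPoints((c,wh,a));i=np.argsort([np.linalg.norm(b[0]-b[k]) for k in(1,2,3)])[0]+1
    o=[k for k in(1,2,3) if k!=i];return (b[0]+b[i])/2,(b[o[0]]+b[o[1]])/2,p.mean(0)
if __name__=="__main__":
    o=([5,150,120],[18,255,255])
    bt=ends(blob(T,(220,160,300,185),*o));bs=ends(blob(S,(225,150,255,205),*o));print("bar px",bt,bs)
    print("bar c",tri(bt[2],bs[2]))
    for i in(0,1):
        for j in (0,1):print("end",i,j,tri(bt[i],bs[j]))
    r=([0,150,80],[6,255,255]);b=blob(T,(225,185,252,210),*r).mean(0);print("dot",plane(ct,*b,.016))
    b2=blob(S,(245,200,275,225),*r).mean(0);print("dot tri",tri(b,b2), plane(cs,*b2,.016))
    bl=([95,80,30],[125,255,255]);a=blob(T,(150,145,175,168),*bl);c=blob(S,(198,262,222,284),*bl)
    print("ball",tri(a.mean(0),c.mean(0)),len(a))
    w=blob(T,(125,140,185,215),[8,60,120],[25,200,255]);ww=cv2.minAreaRect(w);print(ww)
    cn=cv2.boxPoints(ww);print("corners",[plane(ct,*q,.008).round(4) for q in cn],plane(ct,*ww[0],.008))
    a=cv2.resize(T[95:215,125:305],None,fx=4,fy=4,interpolation=3);cv2.imwrite("pics/c1.png",a)
    a=cv2.resize(S[150:310,165:285],None,fx=3.6,fy=3.6,interpolation=3);cv2.imwrite("pics/c2.png",a)
E
python3 m.py
```

```text
bar px (array([233., 172.], dtype=float32), array([287., 172.], dtype=float32), array([259.84955752, 172.02212389])) (array([237.62282, 191.79596], dtype=float32), array([242.63759, 157.94629], dtype=float32), array([240.17, 175.13]))
bar c (array([ 0.53286301, -0.029765  ,  0.10116021]), np.float64(0.00326098511042859))
end 0 0 (array([0.53069471, 0.04395046, 0.10436679]), np.float64(0.00477934274029177))
end 0 1 (array([0.51344338, 0.03989672, 0.22391489]), np.float64(0.008169381776080351))
end 1 0 (array([ 0.55842741, -0.12241283, -0.05795721]), np.float64(0.002765766909076259))
end 1 1 (array([ 0.53430165, -0.10429657,  0.10512107]), np.float64(0.0022659882311315965))
dot [0.46953963 0.03002984 0.016     ]
dot tri (array([0.47139166, 0.02998923, 0.01547085]), np.float64(0.003591826102563077)) [0.47315572 0.0302754  0.016     ]
ball (array([0.58242215, 0.25990574, 0.02288184]), np.float64(0.002991365872268898)) 69
((153.00001525878906, 176.00001525878906), (30.410520553588867, 60.821044921875), 26.56505012512207)
corners [array([0.4601, 0.3607, 0.008 ]), array([0.6265, 0.2901, 0.008 ]), array([0.5879, 0.207 , 0.008 ]), array([0.4224, 0.2788, 0.008 ])] [0.52352748 0.28441188 0.008     ]
```

View pics/c1.png

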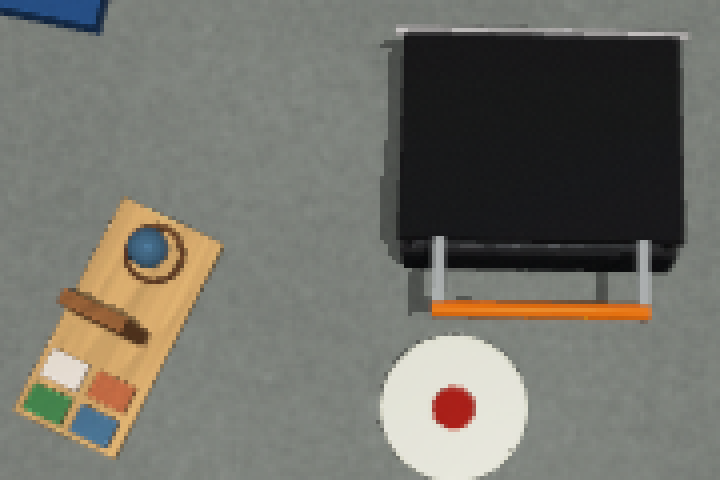

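View pics/c2.png

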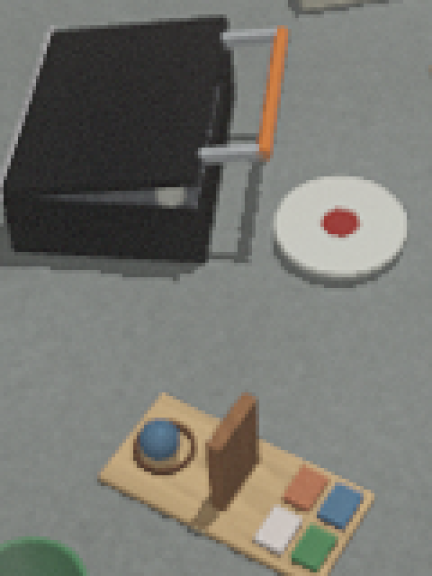

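The crops confirm the tray with the ball: fin, pocket at the upper end, and four chips. They also show the lid slightly ajar with the bar on two arms. Next I refine the tray pose and the hinge from corner pixels.

```bash
python3 - <<'E'
from m import *
f=lambda x,y:(125+x/4-.5,95+y/4-.5)
g=lambda x,y:(165+x/3.6-.5,150+y/3.6-.5)
P=[plane(ct,*f(*p),.008) for p in[(125,200),(222,245),(115,457),(15,410)]]
Q=[plane(cs,*g(*p),.008) for p in[(98,480),(165,393),(375,492)]]
print(np.round(P,4),np.mean(P,0));print(np.round(Q,4))
for A in(P,Q):
  for i in range(len(A)-1):
    d=A[i+1]-A[i];print(np.linalg.norm(d),np.degrees(np.arctan2(d[1],d[0])))
print("Q centre",(Q[0]+Q[2])/2)
# fin top corners: top view (62,291)?; side top edge (210,435)-(255,395)
ft=[f(61,296),f(144,336)];fs=[g(212,440),g(253,397)]
for p in ft:print("fin top(top)",plane(ct,*p,.085))
for p in fs:print("fin top(side)",plane(cs,*p,.085))
h=[plane(ct,*f(397,30),.066),plane(ct,*f(688,37),.066)];print("hinge",h)
h=[plane(cs,*g(52,28),.066),plane(cs,*g(8,185),.066)];print("hinge side",h)
E
```

```text
[[0.6191 0.2815 0.008 ]
 [0.5874 0.2075 0.008 ]
 [0.4261 0.2783 0.008 ]
 [0.4586 0.3534 0.008 ]] [0.52281029 0.28018859 0.008     ]
[[0.6242 0.2874 0.008 ]
 [0.5895 0.208  0.008 ]
 [0.4281 0.2786 0.008 ]]
0.08047719203420718 -113.19787208298305
0.17615791036839815 156.3234982658804
0.08184844925039701 66.63955074054331
0.08663195841681941 -113.5695050784788
0.17615218191880982 156.39424423174
Q centre [0.52613396 0.28300086 0.008     ]
fin top(top) [0.53244899 0.3030059  0.085     ]
fin top(top) [0.50639798 0.24443356 0.085     ]
fin top(side) [0.53713118 0.29867346 0.085     ]
fin top(side) [0.51443341 0.26144895 0.085     ]
hinge [array([0.73810835, 0.07907305, 0.066     ]), array([ 0.74125465, -0.13223479,  0.066     ])]
hinge side [array([ 0.74549366, -0.13601446,  0.066     ]), array([0.73675747, 0.06071928, 0.066     ])]
```

Emit:
jog_arm(hand=[0.05, 0.05, 0.05, 0.05, 0.05], travel=[[0.035, -0.05, 0], [0.035, -0.05, 0], [0.035, -0.05, 0], [0.035, -0.05, 0], [0.035, -0.05, 0]], yaw=[-0.15, -0.15, -0.15, -0.15, -0.15], grip_force=25)

```text
time_s: 0.72
position: [0.337, 0.274, 0.2482]
tool_rot: [[-0.495, 0.869, -0.0], [0.869, 0.495, -0.0], [0.0, -0.0, -1.0]]
ft_force: [0.8, 0.3, -0.3]
grip_width: 0.0502
gripper_force: 0.0
```

Emit:
jog_arm(hand=[0.05, 0.05, 0.05, 0.05, 0.05], travel=[[0.033, -0.05, 0], [0.033, -0.05, 0], [0.033, -0.05, 0], [0.033, -0.05, 0], [0.033, -0.05, 0]], yaw=[-0.1, -0.1, -0.1, -0.1, -0.1])

```text
time_s: 1.35
position: [0.5021, 0.0239, 0.2481]
tool_rot: [[-0.019, 1.0, -0.0], [1.0, 0.019, 0.0], [0.0, -0.0, -1.0]]
ft_force: [0.8, 0.4, 0.0]
grip_width: 0.0498
gripper_force: 0.0
```

Emit:
jog_arm(hand=[0.05, 0.05, 0.05, 0.05, 0.05], travel=[[0.016, -0.027, 0], [0.015, -0.027, -0.02], [0, 0, -0.03], [0, 0, -0.03], [0, 0, 0]], yaw=[0, 0, 0, 0, 0])

```text
time_s: 1.98
position: [0.5314, -0.028, 0.1666]
tool_rot: [[-0.023, 1.0, -0.005], [1.0, 0.023, 0.001], [0.001, -0.005, -1.0]]
ft_force: [0.3, 0.2, -0.5]
grip_width: 0.0498
gripper_force: 0.0
```

```bash
python3 - <<'E'
from h import *
a=save("side","pics/s1.png");o=env.observe();print(o["position"],o["tool_rot"][:,1])
cv2.imwrite("pics/s1c.png",cv2.resize(a[80:240,150:310,::-1],None,fx=3.6,fy=3.6,interpolation=3))
E
```

```text
[ 0.53221716 -0.02818645  0.16818398] [ 0.9997344   0.02299672 -0.00151196]
```

View pics/s1c.png

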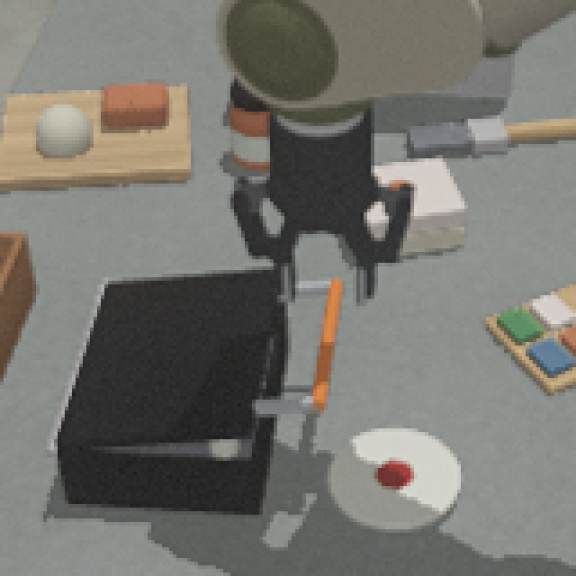

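The crop shows the open fingers at (288..370,280) directly above the bar, one on each side. I descend and close.

Emit:
jog_arm(hand=[0.05, 0.05, 0.05, 0.05, 0.05], travel=[[0, 0, -0.025], [0, 0, -0.025], [0, 0, -0.02], [0, 0, 0], [0, 0, 0]], yaw=[0, 0, 0, 0, 0])

```text
time_s: 2.65
position: [0.5332, -0.0284, 0.0999]
tool_rot: [[-0.023, 1.0, 0.002], [1.0, 0.023, -0.001], [-0.001, 0.002, -1.0]]
ft_force: [0.6, -0.2, 0.1]
grip_width: 0.05
gripper_force: 0.0
```

Emit:
jog_arm(hand=[0.025, 0.015, 0.005, 0.005, 0.005], travel=[[0, 0, 0], [0, 0, 0], [0, 0, 0], [0, 0, 0], [0, 0, 0]], yaw=[0, 0, 0, 0, 0], grip_force=25)

```text
time_s: 3.28
position: [0.5312, -0.0283, 0.0984]
tool_rot: [[-0.023, 1.0, -0.003], [1.0, 0.023, -0.0], [0.0, -0.003, -1.0]]
ft_force: [-6.0, -1.8, 2.6]
grip_width: 0.0112
gripper_force: 25.6
```

Emit:
jog_arm(hand=[0.005, 0.005, 0.005, 0.005, 0.005], travel=[[0.0024, 0, 0.0123], [0.0031, 0.0001, 0.0121], [0.0038, 0.0001, 0.0119], [0.0045, 0.0001, 0.0116], [0.0052, 0.0001, 0.0114]], yaw=[0, 0, 0, 0, 0])

```text
time_s: 3.9
position: [0.5503, -0.0279, 0.1582]
tool_rot: [[-0.023, 1.0, -0.003], [1.0, 0.023, -0.0], [-0.0, -0.003, -1.0]]
ft_force: [-5.1, -2.5, -4.4]
grip_width: 0.0109
gripper_force: 24.4
```

Emit:
jog_arm(hand=[0.005, 0.005, 0.005, 0.005, 0.005], travel=[[0.0058, 0.0001, 0.011], [0.0065, 0.0002, 0.0107], [0.0071, 0.0002, 0.0103], [0.0077, 0.0002, 0.0098], [0.0083, 0.0002, 0.0094]], yaw=[0, 0, 0, 0, 0])

```text
time_s: 4.53
position: [0.5853, -0.0274, 0.21]
tool_rot: [[-0.023, 1.0, -0.004], [1.0, 0.023, -0.001], [-0.001, -0.004, -1.0]]
ft_force: [-10.4, -4.3, 1.9]
grip_width: 0.0113
gripper_force: 24.4
```

Emit:
jog_arm(hand=[0.005, 0.005, 0.005, 0.005, 0.005], travel=[[0.0088, 0.0002, 0.0089], [0.0093, 0.0002, 0.0083], [0.0098, 0.0002, 0.0078], [0.0102, 0.0002, 0.0072], [0.0106, 0.0002, 0.0066]], yaw=[0, 0, 0, 0, 0])

```text
time_s: 5.15
position: [0.6345, -0.0266, 0.2506]
tool_rot: [[-0.022, 1.0, -0.001], [1.0, 0.022, -0.002], [-0.002, -0.001, -1.0]]
ft_force: [-12.4, -4.5, 9.4]
grip_width: 0.0109
gripper_force: 24.5
```

Emit:
jog_arm(hand=[0.005, 0.005, 0.005, 0.005, 0.005], travel=[[0, 0, 0], [0, 0, 0], [0, 0, 0], [0, 0, 0], [0, 0, 0]], yaw=[0, 0, 0, 0, 0])

```text
time_s: 5.78
position: [0.6357, -0.0265, 0.2511]
tool_rot: [[-0.022, 1.0, 0.004], [1.0, 0.022, -0.002], [-0.002, 0.004, -1.0]]
ft_force: [-4.5, -2.6, 10.8]
grip_width: 0.0111
gripper_force: 25.3
```

```bash
python3 - <<'E'
from m import *
T=save("top","pics/t2.png")[:,:,::-1];S=save("side","pics/s2.png")[:,:,::-1].copy();T=T.copy()
o=([5,150,120],[18,255,255])
for z in (.248,):
  u,v=map(int,proj(ct,(.636,-.027,z)));print(u,v);u2,v2=map(int,proj(cs,(.636,-.027,z)));print(u2,v2)
cv2.imwrite("pics/v2.png",np.hstack([cv2.resize(T[60:180,200:320],None,fx=3.3,fy=3.3),cv2.resize(S[60:180,160:280],None,fx=3.3,fy=3.3)]))
E
```

```text
262 118
201 132
```

View pics/v2.png

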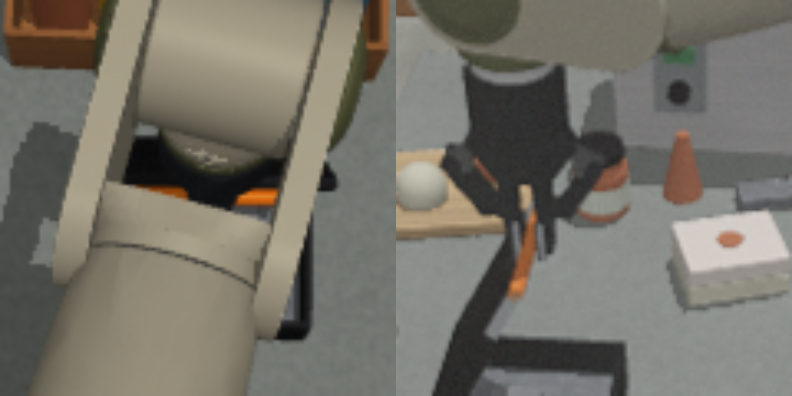

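The bar is still between the fingers and the lid stands up. I release, rise and measure the angle.

Emit:
jog_arm(hand=[0.016, 0.025, 0.035, 0.045, 0.045], travel=[[0, 0, 0], [0, 0, 0], [0, 0, 0], [0, 0, 0], [0, 0, 0]], yaw=[0, 0, 0, 0, 0])

```text
time_s: 6.5
position: [0.6355, -0.0259, 0.2475]
tool_rot: [[-0.023, 1.0, -0.0], [1.0, 0.023, 0.0], [0.0, -0.0, -1.0]]
ft_force: [-0.2, -0.2, -0.1]
grip_width: 0.0453
gripper_force: 0.0
```

Emit:
jog_arm(hand=[0.045, 0.045, 0.045, 0.045, 0.045], travel=[[0, 0, 0.01], [0, 0, 0.02], [0, 0, 0.03], [-0.01, 0.03, 0.02], [-0.02, 0.05, 0]], yaw=[0, 0, 0, 0, 0])

```text
time_s: 7.12
position: [0.6059, 0.0539, 0.3297]
tool_rot: [[-0.021, 1.0, 0.004], [1.0, 0.021, -0.0], [-0.001, 0.004, -1.0]]
ft_force: [0.7, 0.7, -0.8]
grip_width: 0.0451
gripper_force: 0.0
```

Emit:
jog_arm(hand=[0.045, 0.045, 0.045, 0.045, 0.045], travel=[[-0.02, 0.05, 0], [-0.02, 0.05, 0], [-0.02, 0.05, 0], [-0.02, 0.04, 0], [-0.005, 0.035, 0]], yaw=[-0.08, -0.08, -0.09, -0.09, -0.09])

```text
time_s: 7.75
position: [0.5193, 0.2807, 0.329]
tool_rot: [[0.398, 0.918, 0.001], [0.918, -0.398, 0.001], [0.001, 0.001, -1.0]]
ft_force: [-0.2, -0.6, 0.0]
grip_width: 0.0451
gripper_force: 0.0
```

```bash
python3 - <<'E'
from m import *
T=save("top","pics/t3.png")[:,:,::-1].copy();S=save("side","pics/s3.png")[:,:,::-1].copy()
o=([5,150,110],[18,255,255])
try:
  a=blob(T,(225,95,300,140),*o);b=blob(S,(180,105,225,165),*o);ea,eb=ends(a),ends(b)
  print(len(a),len(b),ea,eb)
  P=tri(ea[2],eb[2]);print(P,np.arctan2(P[0][2]-.066,.741-P[0][0]))
except Exception as e:print(e)
cv2.imwrite("pics/v3.png",np.hstack([cv2.resize(T[70:230,100:310],None,fx=1.9,fy=2.5),cv2.resize(S[80:300,150:310],None,fx=2.4,fy=400/220)]))
E
```

```text
308 86 (array([231.9509, 118.2598], dtype=float32), array([294.03024, 119.60935], dtype=float32), array([262.50974026, 118.8538961 ])) (array([195.31155, 149.35768], dtype=float32), array([201.05771, 128.28847], dtype=float32), array([197.88372093, 139.60465116]))
(array([ 0.64617767, -0.02793344,  0.22316979]), np.float64(0.004203801463478786)) 1.0279455239311428
```

View pics/v3.png

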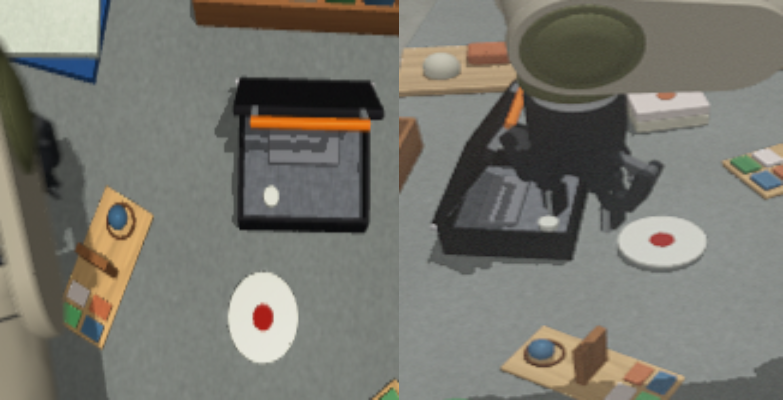

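The lid stands at about 60°: the top-view bar row is 118.9, against about 118 predicted. The side view of the bar is half hidden. The tray is untouched with the ball in its pocket, so I descend on the fin.

Emit:
jog_arm(hand=[0.06, 0.06, 0.06, 0.06, 0.06], travel=[[0.003, 0.001, -0.04], [0.002, 0, -0.05], [0, 0, -0.05], [0, 0, -0.04], [0, 0, -0.02]], yaw=[0, 0, 0, 0, 0], grip_force=40)

```text
time_s: 8.48
position: [0.5253, 0.2791, 0.1259]
tool_rot: [[0.396, 0.918, -0.002], [0.918, -0.396, -0.001], [-0.002, -0.002, -1.0]]
ft_force: [0.8, -0.1, 0.7]
grip_width: 0.0599
gripper_force: 0.0
```

```bash
python3 - <<'E'
from m import *
S=save("side","pics/s4.png")[:,:,::-1].copy();o=env.observe();print(o["position"])
cv2.imwrite("pics/v4.png",cv2.resize(S[190:330,160:300],None,fx=4,fy=4,interpolation=3))
E
```

```text
[0.52467958 0.27889148 0.12413222]
```

View pics/v4.png

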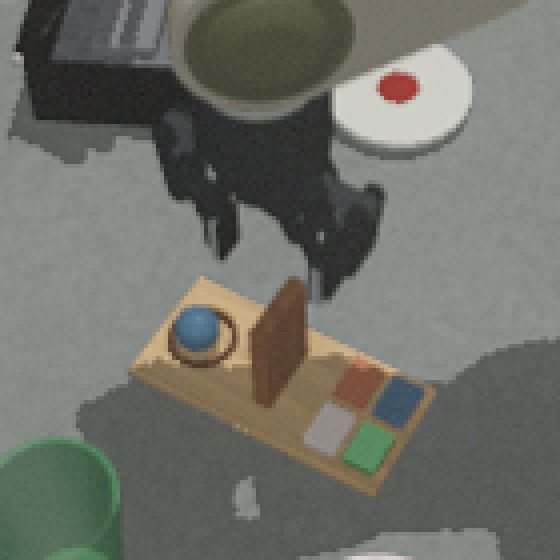

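The fin's top edge runs about (253,330)–(305,283) in the crop, between and below the open fingers. I check its position numerically.

```bash
python3 - <<'E'
from m import *
g=lambda x,y:(160+x/4-.5,190+y/4-.5)
a,b=plane(cs,*g(253,330),.085),plane(cs,*g(302,281),.085);print(a,b,(a+b)/2,np.linalg.norm(a-b))
C=[plane(cs,*g(*p),.008) for p in[(203,277),(437,388),(375,495),(132,370)]];print(np.round(C,4),np.mean(C,0))
d=C[1]-C[0];print(np.degrees(np.arctan2(-d[1],-d[0])))
E
```

```text
[0.53853291 0.29960188 0.085     ] [0.51390274 0.26131466 0.085     ] [0.52621782 0.28045827 0.085     ] 0.04552534035485115
[[0.5897 0.2083 0.008 ]
 [0.4278 0.2795 0.008 ]
 [0.46   0.3574 0.008 ]
 [0.6227 0.2848 0.008 ]] [0.52506321 0.28250109 0.008     ]
-23.74439092973727
```

Emit:
jog_arm(hand=[0.06, 0.06, 0.06, 0.06, 0.06], travel=[[0, 0.002, -0.02], [0, 0, -0.02], [0, 0, -0.019], [0, 0, 0], [0, 0, 0]], yaw=[0, 0, 0, 0, 0])

```text
time_s: 9.15
position: [0.5263, 0.282, 0.0699]
tool_rot: [[0.396, 0.918, 0.002], [0.918, -0.396, 0.001], [0.001, 0.001, -1.0]]
ft_force: [-0.0, -0.5, 0.1]
grip_width: 0.0599
gripper_force: 0.0
```

Emit:
jog_arm(hand=[0.045, 0.033, 0.024, 0.02, 0.017], travel=[[0, 0, 0], [0, 0, 0], [0, 0, 0], [0, 0, 0], [0, 0, 0]], yaw=[0, 0, 0, 0, 0], grip_force=40)

```text
time_s: 9.78
position: [0.5254, 0.2821, 0.0686]
tool_rot: [[0.396, 0.918, -0.0], [0.918, -0.396, -0.0], [-0.0, -0.0, -1.0]]
ft_force: [0.3, -0.3, -0.5]
grip_width: 0.017
gripper_force: 0.0
```

Emit:
jog_arm(hand=[0.015, 0.013, 0.011, 0.005, 0.003], travel=[[0, 0, 0], [0, 0, 0], [0, 0, 0], [0, 0, 0], [0, 0, 0]], yaw=[0, 0, 0, 0, 0])

```text
time_s: 10.4
position: [0.5253, 0.2821, 0.0687]
tool_rot: [[0.396, 0.918, -0.0], [0.918, -0.396, 0.0], [-0.0, -0.0, -1.0]]
ft_force: [-1.9, 0.9, 2.4]
grip_width: 0.0115
gripper_force: 39.5
```

Emit:
jog_arm(hand=[0.003, 0.003, 0.003, 0.003, 0.003], travel=[[0, 0, 0.001], [0, 0, 0.002], [0, 0, 0.003], [0, 0, 0.005], [0, 0, 0.006]], yaw=[0, 0, 0, 0, 0])

```text
time_s: 11.02
position: [0.5255, 0.2821, 0.086]
tool_rot: [[0.396, 0.918, 0.0], [0.918, -0.396, -0.0], [0.0, 0.0, -1.0]]
ft_force: [-0.1, 0.1, -2.9]
grip_width: 0.0115
gripper_force: 39.0
```

Emit:
jog_arm(hand=[0.003, 0.003, 0.003, 0.003, 0.003], travel=[[0, 0, 0.008], [0, 0, 0.009], [0, 0, 0.01], [0, 0, 0.01], [0, 0, 0.01]], yaw=[0, 0, 0, 0, 0])

```text
time_s: 11.65
position: [0.5255, 0.2821, 0.1334]
tool_rot: [[0.396, 0.918, 0.0], [0.918, -0.396, 0.0], [0.0, 0.0, -1.0]]
ft_force: [0.6, 0.4, -2.1]
grip_width: 0.0117
gripper_force: 39.0
```

Emit:
jog_arm(hand=[0.003, 0.003, 0.003, 0.003, 0.003], travel=[[0, 0, 0.01], [0, 0, 0.01], [0, 0, 0.009], [0, 0, 0.008], [0, 0, 0.006]], yaw=[0, 0, 0, 0, 0])

```text
time_s: 12.28
position: [0.5255, 0.2821, 0.1761]
tool_rot: [[0.396, 0.918, 0.0], [0.918, -0.396, 0.0], [0.0, 0.0, -1.0]]
ft_force: [-0.6, 1.0, -2.6]
grip_width: 0.0119
gripper_force: 39.0
```

Emit:
jog_arm(hand=[0.003, 0.003, 0.003, 0.003, 0.003], travel=[[0, 0, 0.005], [0, 0, 0.003], [0, 0, 0.001], [0, 0, 0], [0, 0, 0]], yaw=[0, 0, 0, 0, 0])

```text
time_s: 12.9
position: [0.5254, 0.2821, 0.1844]
tool_rot: [[0.396, 0.918, -0.0], [0.918, -0.396, -0.0], [-0.0, -0.0, -1.0]]
ft_force: [0.0, -1.0, -3.0]
grip_width: 0.0113
gripper_force: 39.0
```

```bash
python3 - <<'E'
from m import *
S=save("side","pics/s5.png")[:,:,::-1].copy();T=save("top","pics/t5.png")[:,:,::-1].copy();o=env.observe();print(o["position"],o["ft_force"],o["wrist_torque"])
x,y=map(int,proj(cs,(.525,.282,.12)));u,v=map(int,proj(ct,(.525,.282,.12)));print(x,y,u,v)
cv2.imwrite("pics/v5.png",np.hstack([cv2.resize(i,(400,400),interpolation=3) for i in(S[y-60:y+60,x-60:x+60],T[v-50:v+50,u-50:u+50])]))
E
```

```text
[0.52542185 0.28207587 0.18447433] [-0.6259364   0.43962103 -2.28352946] [ 0.06951276 -0.02521089  0.0572566 ]
228 257 143 169
```

View pics/v5.png

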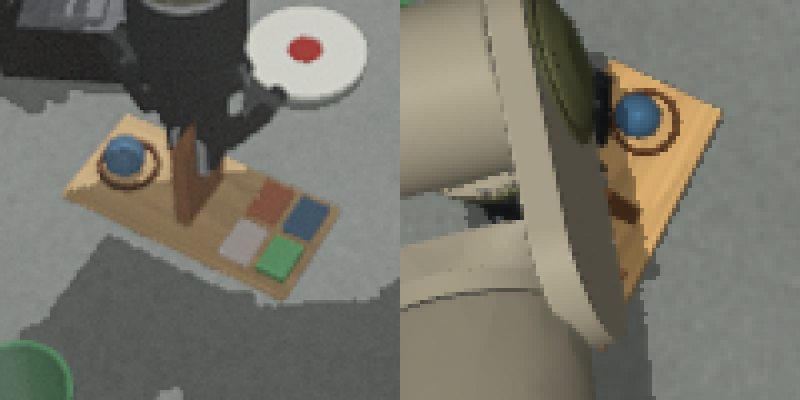

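The tray is lifted level with the ball in its pocket. I carry it to the dot with a smooth ramp.

Emit:
jog_arm(hand=[0.003, 0.003, 0.003, 0.003, 0.003], travel=[[-0.0005, -0.002, 0], [-0.001, -0.004, 0], [-0.0015, -0.007, 0], [-0.002, -0.01, 0], [-0.003, -0.013, 0]], yaw=[0, 0, 0, 0, 0])

```text
time_s: 13.62
position: [0.5173, 0.2452, 0.1846]
tool_rot: [[0.396, 0.918, 0.0], [0.918, -0.396, -0.0], [-0.0, 0.0, -1.0]]
ft_force: [-0.4, 0.6, -2.6]
grip_width: 0.0114
gripper_force: 39.0
```

Emit:
jog_arm(hand=[0.003, 0.003, 0.003, 0.003, 0.003], travel=[[-0.0035, -0.016, 0], [-0.0035, -0.017, 0], [-0.004, -0.018, 0], [-0.004, -0.018, 0], [-0.004, -0.018, 0]], yaw=[0, 0, 0, 0, 0])

```text
time_s: 14.25
position: [0.4982, 0.1578, 0.1847]
tool_rot: [[0.396, 0.918, 0.0], [0.918, -0.396, -0.0], [0.0, 0.0, -1.0]]
ft_force: [-0.3, -0.8, -2.2]
grip_width: 0.0117
gripper_force: 38.9
```

Emit:
jog_arm(hand=[0.003, 0.003, 0.003, 0.003, 0.003], travel=[[-0.004, -0.018, 0], [-0.004, -0.018, 0], [-0.0035, -0.017, 0], [-0.0035, -0.016, 0], [-0.003, -0.014, 0]], yaw=[0, 0, 0, 0, 0])

```text
time_s: 14.88
position: [0.4803, 0.075, 0.1847]
tool_rot: [[0.396, 0.918, 0.0], [0.918, -0.396, -0.0], [0.0, 0.0, -1.0]]
ft_force: [1.0, 0.4, -2.1]
grip_width: 0.0117
gripper_force: 38.9
```

Emit:
jog_arm(hand=[0.003, 0.003, 0.003, 0.003, 0.003], travel=[[-0.003, -0.012, 0], [-0.002, -0.01, 0], [-0.0015, -0.008, 0], [-0.001, -0.006, 0], [-0.001, -0.004, 0]], yaw=[0, 0, 0, 0, 0])

```text
time_s: 15.5
position: [0.4719, 0.0358, 0.1846]
tool_rot: [[0.396, 0.918, 0.0], [0.918, -0.396, 0.0], [0.0, -0.0, -1.0]]
ft_force: [0.5, -0.1, -2.6]
grip_width: 0.0114
gripper_force: 38.9
```

Emit:
jog_arm(hand=[0.003, 0.003, 0.003, 0.003, 0.003], travel=[[0, -0.003, 0], [0, -0.002, 0], [0, -0.001, 0], [0, 0, 0], [0, 0, 0]], yaw=[0, 0, 0, 0, 0])

```text
time_s: 16.12
position: [0.472, 0.0301, 0.1846]
tool_rot: [[0.396, 0.918, -0.0], [0.918, -0.396, 0.0], [0.0, -0.0, -1.0]]
ft_force: [0.1, -0.3, -2.8]
grip_width: 0.0111
gripper_force: 38.9
```

```bash
python3 - <<'E'
from m import *
S=save("side","pics/s6.png")[:,:,::-1].copy();T=save("top","pics/t6.png")[:,:,::-1].copy();o=env.observe();print(o["position"],o["tool_rot"][:,2])
cv2.imwrite("pics/v6.png",cv2.resize(S[100:250,150:350],None,fx=4,fy=4,interpolation=3))
g=lambda x,y:(168+x/3.3333-.5,197+y/3.3333-.5)
C=[plane(cs,*g(*p),.124) for p in[(128,115),(340,208),(283,300),(65,197)]];print(np.round(C,4),np.mean(C,0))
o=([5,150,110],[18,255,255])
a=blob(T,(225,95,300,140),*o);b=blob(S,(170,95,225,165),*o);print(len(a),len(b),ends(a),ends(b))
for q in(.95,1.0,1.047,1.1,1.15):
  P=np.array([.741-.212*np.cos(q),-.029,.066+.212*np.sin(q)]);print(q,proj(ct,P),proj(cs,P))
E
```

```text
[0.47195865 0.03017141 0.18462222] [-1.93038073e-05  6.15875062e-05 -9.99999998e-01]
[[0.592  0.2097 0.124 ]
 [0.4294 0.2796 0.124 ]
 [0.4622 0.3577 0.124 ]
 [0.623  0.2886 0.124 ]] [0.52663479 0.28390852 0.124     ]
309 128 (array([231.95065, 118.27067], dtype=float32), array([294.03   , 119.62022], dtype=float32), array([262.44660194, 118.86084142])) (array([195.12265, 149.32074], dtype=float32), array([204.93396, 114.98113], dtype=float32), array([199.9453125, 132.8359375]))
0.95 (np.float64(262.9591778636234), np.float64(127.59919167148168)) (np.float64(208.5702484570644), np.float64(135.61799362897696))
1.0 (np.float64(263.18313410896747), np.float64(123.3445150103467)) (np.float64(205.19334022284428), np.float64(133.64163630301516))
1.047 (np.float64(263.39001780506516), np.float64(119.24533962543991)) (np.float64(201.91621669820324), np.float64(131.890815623717))
1.1 (np.float64(263.61805956908006), np.float64(114.52414674415138)) (np.float64(198.11284090148328), np.float64(130.04869848289044))
1.15 (np.float64(263.8270964346384), np.float64(109.99204830367496)) (np.float64(194.43186256773592), np.float64(128.44652043007093))
```

View pics/v6.png

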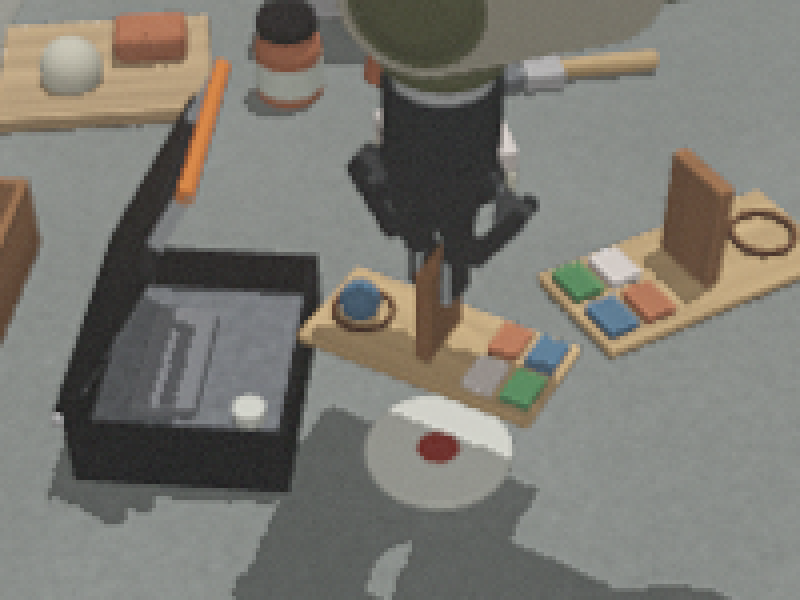

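The tray is held level over the turntable with the ball in its pocket. The lid matches about 1.05 rad in both views. I do one last check of the centring, then hand in.

```bash
python3 - <<'E'
from m import *
g=lambda x,y:(150+x/4-.5,100+y/4-.5)
C=[plane(cs,*g(*p),.124) for p in[(360,268),(580,348),(527,425),(302,337)]];m=np.mean(C,0);print(np.round(C,4),m)
e=m[:2]-[.4725,.030];print(e)
if np.linalg.norm(e)<.006: print(env.close_job())
E
```

```text
[[ 0.5374 -0.042   0.124 ]
 [ 0.3763  0.0279  0.124 ]
 [ 0.4096  0.1051  0.124 ]
 [ 0.569   0.035   0.124 ]] [0.47307227 0.03151468 0.124     ]
[0.00057227 0.00151468]
the job is handed in; nothing more can be done
None
```

The job is handed in: the lid stands open at about 60°, and the smallest tray, with its ball still in the pocket, is held level and still about 10 cm above the turntable, within about 2 mm of centred over the red dot; I did not measure the bystanders again at the end.

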